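# Comb scattered pegs into a tight parallel row with a hand rake

## Task

Take the wooden hand rake from its rest and comb the five pegs scattered in the sorting tray into one tight row, all lying flat and parallel against the dark stop batten, touching the pegs with nothing but the rake and not leaning hard on it. When you feel the row go solid, keep a light steady squeeze on it of about 6 newtons for half a second - never more than 10 - then put the rake back level in its rest as you found it and let go, leaving the sixth peg on its offcut and the other things on the bench alone.

Things in the scene. Friction and masses are not known exactly. Their poses are not given: they have to be found in the camera images.
- tray: plywood sorting tray fixed to the bench, 170 x 380 mm, origin at the centre of its underside, z up. Its floor is 6 mm above the bench; two side rails run along its y axis, 150 mm apart inside, tops 28 mm above the bench. The +y end is open; the stop batten closes the other end. Pegs start with their lengths roughly along its x axis, up to about 22 degrees askew, spread from the stop to about 30 mm short of the open end
- stop: dark wooden stop batten across the tray, fixed, 150 mm long, 18 mm thick, top 28 mm above the bench. Origin: middle of its working face, at floor level; axes as the tray's: the face looks to +y, x along the batten. The tray's open end is at y = +362 mm in this frame. The row goes solid abruptly: creep (under 10 mm/s) over its last 20 mm
- rake_grip (a point): the rake's handle, half-way up, at the place to hold it, near its balance point. x points along the handle to the head, z up. Flat-sided wooden handle 20 mm wide, 22 mm high, reaching 160 mm back from here. The tine tips are 45 mm ahead in x and 50 mm below this point. Grip it firmly (40 N or so), or it pivots between the fingers under the squeeze
- rake: the whole rake, about 140 g; origin midway along the row of tine tips, on the ground they stand on; axes as rake_grip, which lies at x -45, z +50 mm. Seven round wooden tines 7 mm thick, 20 mm apart, spanning 127 mm (y), hang 34 mm below a head bar 20 mm (x) by 138 mm (y), whose top is 60 mm up
- rest: dark wooden rest block fixed to the bench, left or right of the tray, origin at the centre of its underside, 36 mm (x) by 70 mm (y), with a notch 30 mm wide between two cheeks (tops 57 mm up) that carries the handle's underside 39 mm above the bench. Rake at home: handle along the rest's x axis with the head at +x, tines standing on the bench, rake_grip 125 mm ahead in x and 50 mm above the bench
- peg1: a rough-sawn square wooden peg, 120 mm long, one end dipped red; its thickness is somewhere between 10 and 18 mm (no two are alike; which is which is not marked). Origin: middle of its underside; x along its length (red end at +x, pointing either way), z up. Five of the six pegs lie loose and askew on the tray's floor, the remaining one (any of them) is set aside on the offcut and stays there
- peg2: a rough-sawn square wooden peg, 120 mm long, one end dipped red; its thickness is somewhere between 10 and 18 mm (no two are alike; which is which is not marked). Origin: middle of its underside; x along its length (red end at +x, pointing either way), z up. Five of the six pegs lie loose and askew on the tray's floor, the remaining one (any of them) is set aside on the offcut and stays there
- peg3: a rough-sawn square wooden peg, 120 mm long, one end dipped red; its thickness is somewhere between 10 and 18 mm (no two are alike; which is which is not marked). Origin: middle of its underside; x along its length (red end at +x, pointing either way), z up. Five of the six pegs lie loose and askew on the tray's floor, the remaining one (any of them) is set aside on the offcut and stays there
- peg4: a rough-sawn square wooden peg, 120 mm long, one end dipped red; its thickness is somewhere between 10 and 18 mm (no two are alike; which is which is not marked). Origin: middle of its underside; x along its length (red end at +x, pointing either way), z up. Five of the six pegs lie loose and askew on the tray's floor, the remaining one (any of them) is set aside on the offcut and stays there
- peg5: a rough-sawn square wooden peg, 120 mm long, one end dipped red; its thickness is somewhere between 10 and 18 mm (no two are alike; which is which is not marked). Origin: middle of its underside; x along its length (red end at +x, pointing either way), z up. Five of the six pegs lie loose and askew on the tray's floor, the remaining one (any of them) is set aside on the offcut and stays there
- peg6: a rough-sawn square wooden peg, 120 mm long, one end dipped red; its thickness is somewhere between 10 and 18 mm (no two are alike; which is which is not marked). Origin: middle of its underside; x along its length (red end at +x, pointing either way), z up. Five of the six pegs lie loose and askew on the tray's floor, the remaining one (any of them) is set aside on the offcut and stays there
- tub: bystander: clear square tub 100 x 100 mm with upright sticks, 175 mm tall, loose, on the other side of the tray from the rest; origin at the centre of its underside
- offcut: a piece of plywood 140 x 100 x 6 mm lying fixed on the bench beyond the tray, with one set-aside peg on it; origin at the centre of its underside
- case: bystander: flat red case 90 x 150 x 45 mm, loose, beyond the tray; origin at the centre of its underside
There are look-alikes about, which are no part of the job. Leave any blue or turquoise look-alike of the peg4 alone.

How it is judged:
On the way, in this order (a step that is already met when the one before it is completed fails the run):
1. the rake is lifted clear of its rest (z of rake_grip in the frame of rest above 0.075 m), for 0.1 s.
2. with all five pegs of the tray flat and parallel in the row (and the set-aside one left alone), the row is squeezed solid against the stop by the rake with more than 3 N for 0.3 s (((angle between the x axis of peg1 and the x axis of tray, either way round below 0.07 rad and y of peg1 in the frame of stop between 0.003 and 0.074 m and z of peg1 in the frame of stop below 0.004 m and x of peg1 in the frame of stop between -0.08 and 0.08 m) or (distance of peg1 from where it was at the start of the episode below 0.01 m and x of peg1 in the frame of tray above 0.12 m)) and ((angle between the x axis of peg2 and the x axis of tray, either way round below 0.07 rad and y of peg2 in the frame of stop between 0.003 and 0.074 m and z of peg2 in the frame of stop below 0.004 m and x of peg2 in the frame of stop between -0.08 and 0.08 m) or (distance of peg2 from where it was at the start of the episode below 0.01 m and x of peg2 in the frame of tray above 0.12 m)) and ((angle between the x axis of peg3 and the x axis of tray, either way round below 0.07 rad and y of peg3 in the frame of stop between 0.003 and 0.074 m and z of peg3 in the frame of stop below 0.004 m and x of peg3 in the frame of stop between -0.08 and 0.08 m) or (distance of peg3 from where it was at the start of the episode below 0.01 m and x of peg3 in the frame of tray above 0.12 m)) and ((angle between the x axis of peg4 and the x axis of tray, either way round below 0.07 rad and y of peg4 in the frame of stop between 0.003 and 0.074 m and z of peg4 in the frame of stop below 0.004 m and x of peg4 in the frame of stop between -0.08 and 0.08 m) or (distance of peg4 from where it was at the start of the episode below 0.01 m and x of peg4 in the frame of tray above 0.12 m)) and ((angle between the x axis of peg5 and the x axis of tray, either way round below 0.07 rad and y of peg5 in the frame of stop between 0.003 and 0.074 m and z of peg5 in the frame of stop below 0.004 m and x of peg5 in the frame of stop between -0.08 and 0.08 m) or (distance of peg5 from where it was at the start of the episode below 0.01 m and x of peg5 in the frame of tray above 0.12 m)) and ((angle between the x axis of peg6 and the x axis of tray, either way round below 0.07 rad and y of peg6 in the frame of stop between 0.003 and 0.074 m and z of peg6 in the frame of stop below 0.004 m and x of peg6 in the frame of stop between -0.08 and 0.08 m) or (distance of peg6 from where it was at the start of the episode below 0.01 m and x of peg6 in the frame of tray above 0.12 m)) and contact force between stop and anything else above 3 N and contact force between stop and rake below 0.5 N), for 0.3 s.
At the end, for the whole second after the job is handed in: The tray's pegs at rest, flat on its floor, within 0.07 rad of parallel to the stop, centre lines at most 74 mm from its face; the set-aside peg moved under 10 mm; rake still and level in its rest, released: grip 95-155 mm ahead, 12 mm sideways, under 56 mm up, 0.1 rad (((angle between the x axis of peg1 and the x axis of tray, either way round below 0.07 rad and y of peg1 in the frame of stop between 0.003 and 0.074 m and z of peg1 in the frame of stop below 0.004 m and x of peg1 in the frame of stop between -0.08 and 0.08 m) or (distance of peg1 from where it was at the start of the episode below 0.01 m and x of peg1 in the frame of tray above 0.12 m)) and ((angle between the x axis of peg2 and the x axis of tray, either way round below 0.07 rad and y of peg2 in the frame of stop between 0.003 and 0.074 m and z of peg2 in the frame of stop below 0.004 m and x of peg2 in the frame of stop between -0.08 and 0.08 m) or (distance of peg2 from where it was at the start of the episode below 0.01 m and x of peg2 in the frame of tray above 0.12 m)) and ((angle between the x axis of peg3 and the x axis of tray, either way round below 0.07 rad and y of peg3 in the frame of stop between 0.003 and 0.074 m and z of peg3 in the frame of stop below 0.004 m and x of peg3 in the frame of stop between -0.08 and 0.08 m) or (distance of peg3 from where it was at the start of the episode below 0.01 m and x of peg3 in the frame of tray above 0.12 m)) and ((angle between the x axis of peg4 and the x axis of tray, either way round below 0.07 rad and y of peg4 in the frame of stop between 0.003 and 0.074 m and z of peg4 in the frame of stop below 0.004 m and x of peg4 in the frame of stop between -0.08 and 0.08 m) or (distance of peg4 from where it was at the start of the episode below 0.01 m and x of peg4 in the frame of tray above 0.12 m)) and ((angle between the x axis of peg5 and the x axis of tray, either way round below 0.07 rad and y of peg5 in the frame of stop between 0.003 and 0.074 m and z of peg5 in the frame of stop below 0.004 m and x of peg5 in the frame of stop between -0.08 and 0.08 m) or (distance of peg5 from where it was at the start of the episode below 0.01 m and x of peg5 in the frame of tray above 0.12 m)) and ((angle between the x axis of peg6 and the x axis of tray, either way round below 0.07 rad and y of peg6 in the frame of stop between 0.003 and 0.074 m and z of peg6 in the frame of stop below 0.004 m and x of peg6 in the frame of stop between -0.08 and 0.08 m) or (distance of peg6 from where it was at the start of the episode below 0.01 m and x of peg6 in the frame of tray above 0.12 m)) and linear speed of each of peg1, peg2, peg3, peg4, peg5, peg6, rake below 0.02 m/s and x of rake_grip in the frame of rest between 0.095 and 0.155 m and y of rake_grip in the frame of rest between -0.012 and 0.012 m and z of rake_grip in the frame of rest below 0.056 m and angle between rake_grip's own z axis and vertical below 0.06 rad and angle between the x axis of rake_grip and the x axis of rest, either way round below 0.1 rad); the robot touches nothing.
It fails at once if the stop is loaded with more than 10 N (row jammed or crushed) (contact force between stop and anything else above 10 N).
It fails at once if the rake is leaned on the tray with more than 20 N (contact force between rake and tray above 20 N).
It fails at once if the hand or arm touches a peg (contact force between any of the fingers, the arm and peg1 above 0.3 N or contact force between any of the fingers, the arm and peg2 above 0.3 N or contact force between any of the fingers, the arm and peg3 above 0.3 N or contact force between any of the fingers, the arm and peg4 above 0.3 N or contact force between any of the fingers, the arm and peg5 above 0.3 N or contact force between any of the fingers, the arm and peg6 above 0.3 N).
It fails at once if a bystander is moved by more than 10 mm (distance of any of tub, case from where it was at the start of the episode above 0.01 m).
It also fails if it takes over 64 s, if anything falls off the work surface, if the arm or the gripper's body presses on something with over 40 N, if the wrist force passes 120 N, or if a joint passes its speed limit or range.

## Robot

A 7-joint arm with a two-finger parallel gripper is mounted at the origin on the work surface. World frame = base frame: x ahead of the robot, y to its left, z up, the work surface at z = 0. Lengths are in m, angles in rad, forces in N, time in s.
With the tool pointing down it reaches from about 0.425 to 0.925 m from the base axis. Payload 6.8 kg.
Tool frame: the origin (TCP) lies at the very end of the fingers, on their centre line; the grasp point (between the pads) lies 19 mm behind it; z points along the fingers, y is the direction in which the jaws open and shut (so a half turn about z gives the same grasp; the last joint's range is limited). The gripper opens to 88 mm and grips with 3 to 60 N. Pads are 20 mm wide; open, the fingers measure 115 mm over their backs; the gripper's body (75 mm by 178 mm) begins 61 mm behind the grasp point.
Start: joints at [1.028, 0.477, 0.022, 1.555, -0.011, 1.109, -0.083], TCP at [0.284, -0.612, 0.223] pointing down, gripper open.
Joint ranges: [-2.96, 2.96], [-0.34, 2.1], [-1.41, 1.46], [0.24, 2.44], [-1.37, 4.51], [0.17, 1.92], [-2.96, 2.96]. Speed limits (rad/s): [2.39, 2.39, 3.14, 3.14, 3.14, 3.14, 3.14].

## Interface

Orientations are given as a rotation vector (axis times angle).
In Python, from cell import manip, viewer, ticket, spotter gives the robot as it stands.
- The arm moves only by the shell command python3 -m crank 'ROWS' [FORCE]. ROWS is JSON, a list that holds one entry, the list of rows, each a list of 7 numbers: the shift along the world's x, y, z in m, then the turn, a rotation vector about the world's x, y, z in degrees, then the opening, from 0 (shut) to 1 (fully open). A call has 1 to 8 rows; each row is the pose to reach, as a shift and turn from the pose commanded when the call began; what a row does not reach only later rows make up. A row lasts 1/8 s, in which the tool goes at most 62.5 mm and 10.7 degrees, less where a joint would pass 70% of its speed; a pose out of reach is approached as far as the arm can. A call with a gripper value outside its range is refused whole. The fingers move at their own pace and stop on an object; FORCE is the grip in N (left out, the last holds). Time passes only in rows, so rows that repeat a pose let the fingers close. It gives the time, the measured TCP pose, the force and the opening at its end, in the units of the state.
- manip.get_obs(): the state, without advancing time (a new reading comes with each control period).
- viewer.get_image(name): name is "side" or "top" or "wrist"; returns the picture (420x560x3 uint8, red, green, blue); there is no depth.
- viewer.get_calibration(name): a dict with "mtx" (3x3 intrinsics, pixels), "position" and "attitude" of the camera in the world. Camera axes: x right, y down, z forward; pixel columns grow to the right and rows downward; lengths in m; the calibration is good to about 2 mm. The wrist camera is an equidistant fisheye: a pixel r from the principal point sees the ray r / f radians off the axis. A picture is of the moment at which its call begins: read the wrist's pose just before it. get_calibration takes no time and is no camera call; for the wrist camera it gives the pose at the moment of the call.
- ticket.job_done(): hands the job in, once; it reports no verdict.
Trained networks look in the newest picture that a camera, given by its name, has taken for a name from the list of things; names that differ only in an ending like _2 or _b are one class to them, and where a whole thing is asked for, a point or a joint stands for the part that bears it (a point fixed in the world has none). Each returns a list of dicts, best first, with "score" (0 to 1); they miss things now and then, are a little off and sometimes report something else, mostly with a low value. They report only what shows in the picture. A call takes as long as a camera call. They do not tell look-alikes from the thing itself.
- spotter.silhouettes(name, camera): "pixels" (420x560 bool, what is visible of it).
- spotter.mark_of(name, camera): "position" ([x, y, z] in m, in world coordinates, good to about 4 mm: a listed point, or the origin of a listed thing).
The state is a dict: "time": time; "q": joint angles; "dq": joint speeds; "joint_efforts": joint torques, N m; "eef_pos": TCP position; "ee_rot": TCP orientation; "ft_force": force on the tool from outside, world axes, zero at the start; "torque": the same for the moment, N m; "gripper_width": opening from 0.0 (shut) to 1.0 (fully open).
Only numpy, scipy, OpenCV 4.12 (cv2) and the standard library are available. Lean on these libraries where they do the work, as an engineer would, in place of code of your own. Each camera call takes 0.05 s, during which the arm holds its last target. There are 200 camera calls.

## Working session

There is one attempt and no reset: what is moved stays moved. The work goes in short steps, Python scripts to look and compute and a shell command to move; the robot and the scene stay as the last step left them, time stands still between calls to the robot, and variables do not carry over. Pictures are saved under pics/ and viewed, about 8 in all and at most 12, crops included, and the job is handed in when it is done.

```bash
ls; mkdir -p pics; python3 - <<'E'
from cell import manip, viewer, ticket, spotter
import cv2,numpy as np
o=manip.get_obs();print({k:np.round(v,3).tolist() for k,v in o.items()})
a=viewer.get_image("top");b=viewer.get_image("side")
cv2.imwrite("pics/top.png",a[...,::-1]);cv2.imwrite("pics/side.png",b[...,::-1])
for c in("top","side"):
  k=viewer.get_calibration(c);print(c,k)
for n in ["tray","stop","rake_grip","rake","rest","tub","offcut","case","peg1"]:
  for c in ("top","side"):
    print(n,c,[(round(d["score"],2),np.round(d["position"],3).tolist()) for d in spotter.mark_of(n,c)[:8]])
print(manip.get_obs()["time"])
E
```

```text
pics
{'time': 0.0, 'q': [1.028, 0.478, 0.022, 1.556, -0.011, 1.109, -0.083], 'dq': [0.001, 0.0, 0.001, 0.0, 0.001, 0.002, -0.001], 'joint_efforts': [0.0, -58.286, 1.534, -27.261, -0.054, 0.017, 0.0], 'eef_pos': [0.284, -0.612, 0.222], 'ee_rot': [-3.066, -0.677, 0.001], 'ft_force': [-0.269, 0.963, 0.211], 'torque': [0.048, 0.013, -0.021], 'gripper_width': 0.998}
top {'mtx': array([[438.95121378,   0.        , 278.73355606],
       [  0.        , 438.95121378, 210.11454129],
       [  0.        ,   0.        ,   1.        ]]), 'position': array([ 0.50085073, -0.0101608 ,  1.15830729]), 'attitude': array([-2.20184943,  2.16883007, -0.06845256])}
side {'mtx': array([[472.56371243,   0.        , 282.29965486],
       [  0.        , 472.56371243, 207.5604071 ],
       [  0.        ,   0.        ,   1.        ]]), 'position': array([0.52567702, 0.83925725, 0.73757461]), 'attitude': array([-0.12399635,  2.80805747, -1.34997719])}
tray top [(0.72, [0.561, -0.016, 0.001]), (0.4, [0.566, 0.36, 0.048])]
tray side [(0.97, [0.552, -0.014, 0.006]), (0.35, [0.554, -0.088, 0.007])]
stop top [(0.94, [
[... 559 characters left out ...]
85, 0.161, 0.0])]
offcut side [(0.94, [0.792, 0.156, -0.0]), (0.31, [0.566, 0.367, 0.052])]
case top [(0.61, [0.79, -0.123, -0.001])]
case side [(0.75, [0.789, -0.125, -0.004])]
peg1 top [(0.87, [0.63, -0.322, 0.0]), (0.76, [0.796, 0.156, 0.005]), (0.72, [0.564, 0.111, 0.005]), (0.72, [0.572, 0.04, 0.008]), (0.71, [0.344, 0.011, -0.0]), (0.7, [0.559, -0.02, 0.007]), (0.69, [0.55, -0.092, 0.009]), (0.66, [0.542, -0.152, 0.005])]
peg1 side [(0.91, [0.56, -0.023, 0.008]), (0.83, [0.554, -0.083, 0.004]), (0.76, [0.542, -0.151, 0.002]), (0.74, [0.346, 0.007, 0.002]), (0.62, [0.633, -0.319, -0.001]), (0.59, [0.793, 0.159, 0.006]), (0.58, [0.568, 0.042, 0.004]), (0.54, [0.357, -0.168, -0.001])]
1.0
```

View pics/top.png

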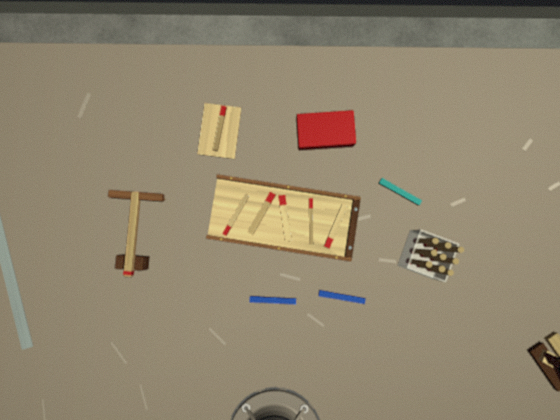

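View pics/side.png

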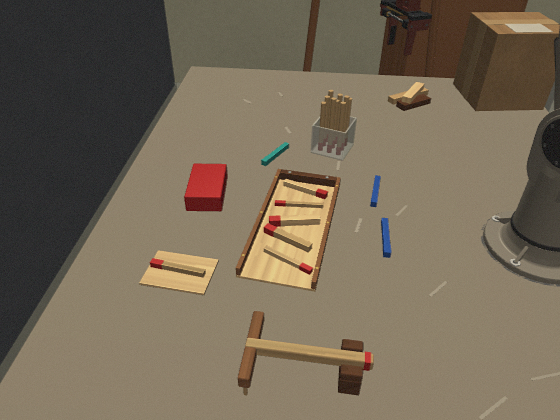

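Rake-like thing: only one, its handle at (132,235) in the top view. Peg-like things are five in the tray (columns 235–335), one on the offcut (219,130), and blue/turquoise decoys at (272,300), (342,297) and (400,191), which I'll leave alone. The dark rest under the handle is at (132,262). Next come the axes.

```bash
cat > h.py <<'E'
from cell import manip, viewer, ticket, spotter
import cv2,numpy as np
from scipy.spatial.transform import Rotation as R
def unproj(uv,c,z):
    k=viewer.get_calibration(c);uv=np.atleast_2d(uv).astype(float)
    d=np.c_[uv,np.ones(len(uv))]@np.linalg.inv(k["mtx"]).T@R.from_rotvec(k["attitude"]).as_matrix().T
    p=k["position"];return p+d*((z-p[2])/d[:,2])[:,None]
def mask(n,c,i=0): return spotter.silhouettes(n,c)[i]["pixels"]
def rect(m,c,z):
    v,u=np.nonzero(m);return cv2.minAreaRect((unproj(np.c_[u,v],c,z)[:,:2]*1000).astype(np.float32))
def st():
    o=manip.get_obs();r=R.from_rotvec(o["ee_rot"]).as_matrix()
    print("t",round(o["time"],2),"p",np.round(o["eef_pos"],4),"xyaw",round(np.degrees(np.arctan2(r[1,0],r[0,0])),1),"tilt",np.round(r[:2,2],3),"F",np.round(o["ft_force"],2),"w",round(o["gripper_width"],3),"q",np.round(o["q"],2))
E
python3 - <<'E'
from h import *
a=viewer.get_image("top")
for n,z in(("tray",.02),("stop",.028),("rake",.06),("rest",.055),("offcut",.01)):
  m=mask(n,"top");print(n,m.sum(),rect(m,"top",z))
  if n=="rake":
    v,u=np.nonzero(m);p=unproj(np.c_[u,v],"top",.06)[:,:2]
    h=p[(p[:,0]<.585)];print("handle",cv2.fitLine(h.astype(np.float32),cv2.DIST_HUBER,0,.01,.01).ravel(),h.min(0),h.max(0))
    h=p[(p[:,0]>.595)];print("head",cv2.fitLine(h.astype(np.float32),cv2.DIST_HUBER,0,.01,.01).ravel(),h.min(0),h.max(0))
cv2.imwrite("pics/c.png",cv2.resize(a[170:290,90:370],None,fx=2.8,fy=2.8,interpolation=2)[...,::-1])
E
```

```text
tray 8220 ((557.781005859375, -16.459609985351562), (380.4923400878906, 171.70254516601562), 81.85161590576172)
stop 401 ((531.0762939453125, -192.7992401123047), (20.63113021850586, 145.62635803222656), 82.08748626708984)
rake 1328 ((508.8658142089844, 358.52197265625), (145.51675415039062, 214.78756713867188), 87.10906982421875)
handle [ 0.9982259  -0.05953955  0.4934671   0.36305588] [0.40201894 0.34590191] [0.58444601 0.38029692]
head [0.03599994 0.9993518  0.60573876 0.35772085] [0.59501943 0.28129552] [0.61890382 0.42582938]
rest 343 ((437.7842102050781, 361.4438171386719), (37.318355560302734, 83.17633056640625), 0.8801437020301819)
offcut 1784 ((786.8056640625, 157.02212524414062), (103.14730072021484, 142.3546600341797), 84.3465805053711)
```

View pics/c.png

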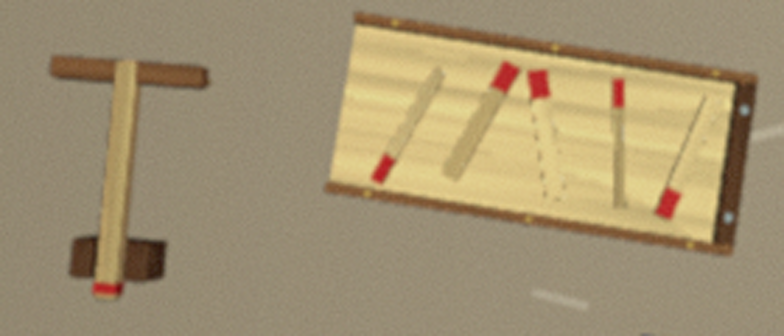

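```bash
python3 -m crank '[[[0.02,0.05,0.05,0,0,8,1],[0.05,0.11,0.08,0,0,17,1],[0.08,0.17,0.08,0,0,26,1],[0.11,0.23,0.08,0,0,36,1],[0.14,0.29,0.08,0,0,46,1],[0.17,0.34,0.08,0,0,56,1],[0.19,0.4,0.08,0,0,66,1],[0.21,0.46,0.08,0,0,75,1]]]' 40; python3 -c "from h import *;st()"
```

```text
time: 2.3
eef_pos: [0.4849, -0.1788, 0.303]
ee_rot: [2.015, 2.41, 0.0]
ft_force: [0.1, 1.4, -1.1]
gripper_width: 1.003
t 2.3 p [ 0.4849 -0.1788  0.303 ] xyaw 100.2 tilt [ 0.001 -0.   ] F [ 0.12  1.36 -1.14] w 1.003 q [ 0.61  0.17 -0.43  1.8   0.08  1.18  0.34]
```

The crop shows a clean rake whose handle runs from the head at (125,70) to the red tail at (107,290), on the dark rest. Five pegs lie in the tray and the stop is at the right, at (735,160). Tray yaw is about −8° and rake yaw about −3°.

```bash
python3 -m crank '[[[0.01,0.06,0,0,0,10,1],[0.02,0.12,0,0,0,20,1],[0.03,0.18,0,0,0,30,1],[0.04,0.24,0,0,0,40,1],[0.05,0.3,0,0,0,50,1],[0.06,0.36,-0.02,0,0,60,1],[0.07,0.42,-0.05,0,0,68,1],[0.08,0.48,-0.08,0,0,76,1]]]' >/dev/null; python3 -m crank '[[[0,0,0,0,0,0,1],[0,0,0,0,0,0,1]]]'>/dev/null; python3 - <<'E'
from h import *
st();a=viewer.get_image("wrist");cv2.imwrite("pics/w.png",a[...,::-1]);k=viewer.get_calibration("wrist");print(k)
for n in("rake_grip","rake","rest"): print(n,[(round(d["score"],2),np.round(d["position"],3).tolist()) for d in spotter.mark_of(n,"wrist")[:3]])
E
```

```text
t 3.55 p [0.5627 0.288  0.228 ] xyaw 175.8 tilt [-0.    -0.001] F [0.   0.24 0.51] w 1.004 q [-0.01  0.52 -0.79  1.62  0.39  1.17  0.61]
{'mtx': array([[325.1922621 ,   0.        , 280.65409016],
       [  0.        , 325.1922621 , 211.9672183 ],
       [  0.        ,   0.        ,   1.        ]]), 'position': array([0.49553806, 0.29162686, 0.39089986]), 'attitude': array([2.15779937, 2.00572271, 0.25435731])}
rake_grip [(0.8, [0.562, 0.359, 0.053])]
rake [(0.84, [0.61, 0.365, -0.004])]
rest [(0.6, [0.439, 0.374, -0.002])]
```

View pics/w.png

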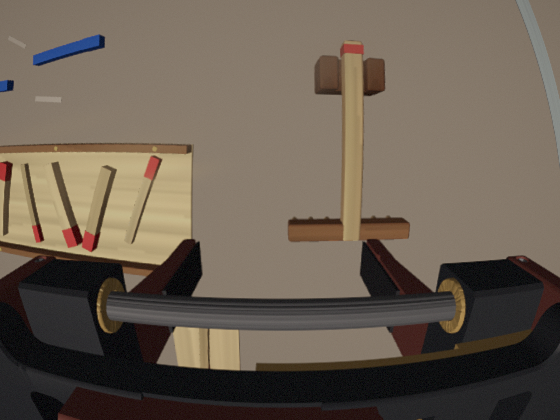

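```bash
cat >> h.py <<'E'
def fish(uv,z):
    k=viewer.get_calibration("wrist");M=k["mtx"];x=(np.atleast_2d(uv)-M[:2,2])/M[0,0];r=np.linalg.norm(x,axis=1)[:,None]
    d=np.c_[x/r*np.sin(r),np.cos(r)]@R.from_rotvec(k["attitude"]).as_matrix().T
    p=k["position"];return p+d*((z-p[2])/d[:,2])[:,None]
E
python3 - <<'E'
from h import *
p=fish([[352,48],[352,120],[352.5,180],[351,238]],.061);print(p.round(4),np.degrees(np.arctan2(*(p[3]-p[0])[[1,0]])))
t=fish([[192,147],[192,268]],.028);print(t.round(4))
E
```

```text
[[0.4137 0.3705 0.061 ]
 [0.4897 0.3647 0.061 ]
 [0.552  0.3624 0.061 ]
 [0.6157 0.3596 0.061 ]] -3.1006123195722393
[[0.5057 0.1894 0.028 ]
 [0.6536 0.1684 0.028 ]]
```

```bash
python3 -m crank '[[[0.001,0.05,0,0,0,1.1,1],[0.001,0.074,-0.04,0,0,1.1,1],[0.001,0.074,-0.09,0,0,1.1,1],[0.001,0.074,-0.14,0,0,1.1,1],[0.001,0.074,-0.18,0,0,1.1,1],[0.001,0.074,-0.197,0,0,1.1,1],[0.001,0.074,-0.197,0,0,1.1,1],[0.001,0.074,-0.197,0,0,1.1,1]]]' >/dev/null;  python3 -c "from h import *;st()"
```

```text
t 4.75 p [0.5647 0.3634 0.0332] xyaw 177.0 tilt [0.003 0.002] F [-1.   -0.08  1.07] w 0.999 q [-0.21  0.78 -0.67  1.66  0.59  0.91  0.4 ]
```

```bash
python3 -m crank '[[[0,0,-0.002,0,0,0,0.5],[0,0,-0.002,0,0,0,0.2],[0,0,-0.002,0,0,0,0.1],[0,0,-0.002,0,0,0,0],[0,0,-0.002,0,0,0,0],[0,0,-0.002,0,0,0,0],[0,0,-0.002,0,0,0,0]]]' 40 >/dev/null;  python3 - <<'E'
from h import *
st();a=viewer.get_image("side");cv2.imwrite("pics/g.png",cv2.resize(a[220:420,160:440],None,fx=2.5,fy=2.5)[...,::-1])
E
```

```text
t 5.62 p [0.5634 0.3627 0.029 ] xyaw 177.0 tilt [-0.  0.] F [ 0.32  0.04 -0.53] w 0.242 q [-0.21  0.79 -0.67  1.66  0.59  0.91  0.4 ]
```

View pics/g.png

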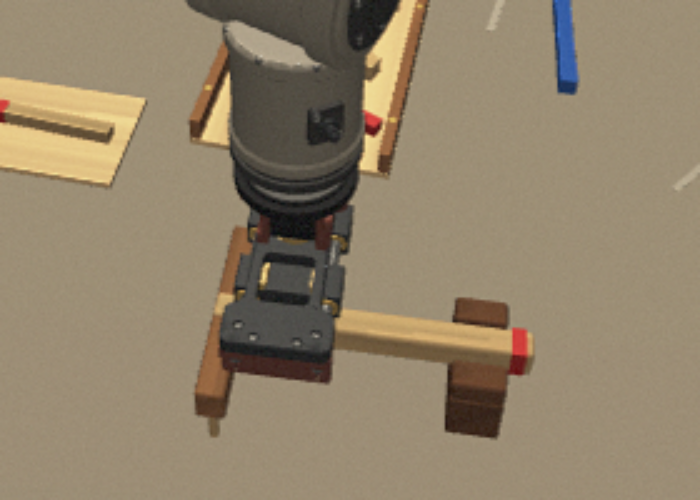

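```bash
python3 -m crank '[[[0,0,0.03,0,0,0,0],[0,0,0.07,0,0,0,0],[0,0,0.1,0,0,-8,0],[0,-0.02,0.1,0,0,-18,0],[0.01,-0.04,0.1,0,0,-28,0],[0.01,-0.06,0.1,0,0,-38,0],[0.02,-0.08,0.1,0,0,-48,0],[0.02,-0.1,0.1,0,0,-58,0]]]' >/dev/null; python3 -m crank '[[[0.002,-0.01,0,0,0,-9,0],[0.005,-0.02,0,0,0,-18,0],[0.01,-0.025,0,0,0,-27,0],[0.011,-0.029,0,0,0,-37.1,0],[0.011,-0.029,0,0,0,-37.1,0],[0.011,-0.029,0,0,0,-37.1,0]]]'>/dev/null;  python3 - <<'E'
from h import *
st()
a=viewer.get_image("top");m=mask("rake","top")
v,u=np.nonzero(m);print(m.sum(),rect(m,"top",.16))
b=viewer.get_image("side")
cv2.imwrite("pics/l.png",np.hstack([cv2.resize(a[150:300,100:370],(400,222)),cv2.resize(b[100:420,140:500],(400,356))[:222*1]])[...,::-1] if 0 else cv2.resize(b[120:400,140:500],None,fx=2,fy=2)[...,::-1])
for n in("rake_grip","rake"):
  for c in("top","side"): print(n,c,[(round(d["score"],2),np.round(d["position"],3).tolist()) for d in spotter.mark_of(n,c)[:2]])
E
```

```text
t 7.42 p [0.5941 0.2339 0.1289] xyaw 82.1 tilt [-0.  0.] F [-0.03  0.45 -2.01] w 0.225 q [-0.21  0.54 -0.36  1.71  0.23  0.93 -0.8 ]
665 ((587.405517578125, 195.56402587890625), (43.3376579284668, 134.98118591308594), 82.1043701171875)
rake_grip top [(0.89, [0.594, 0.231, 0.146]), (0.71, [0.571, 0.041, 0.008])]
rake_grip side []
rake top [(0.57, [0.588, 0.188, 0.1])]
rake side [(0.55, [0.587, 0.188, 0.1])]
```

View pics/l.png

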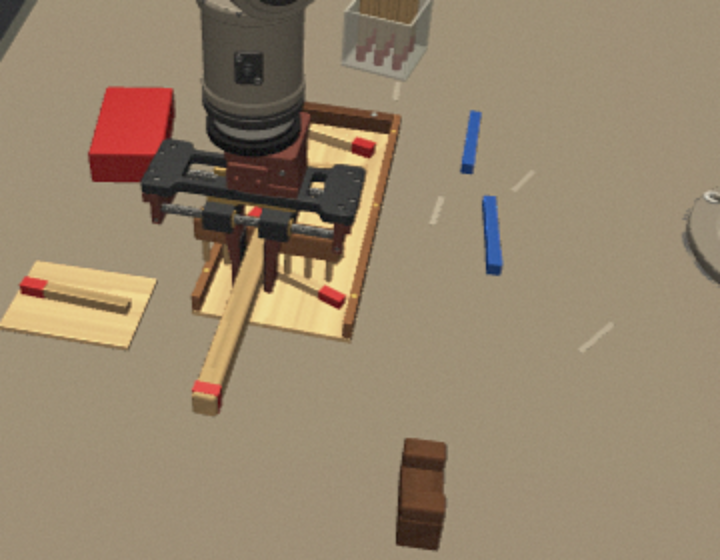

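```bash
python3 -m crank '[[[0.001,0.006,-0.03,0,0,0,0],[0.001,0.006,-0.06,0,0,0,0],[0.001,0.006,-0.08,0,0,0,0],[0.001,0.006,-0.091,0,0,0,0],[0.001,0.006,-0.091,0,0,0,0]]]' >/dev/null; python3 -c "from h import *;st()"
for i in 1 ; do python3 -m crank '[[[-0.0007,-0.005,0,0,0,0,0],[-0.0014,-0.01,0,0,0,0,0],[-0.0021,-0.015,0,0,0,0,0],[-0.0028,-0.02,0,0,0,0,0],[-0.0036,-0.025,0,0,0,0,0],[-0.0043,-0.03,0,0,0,0,0],[-0.005,-0.035,0,0,0,0,0],[-0.0057,-0.04,0,0,0,0,0]]]' >/dev/null; done; python3 -c "from h import *;st()"
```

```text
t 8.4 p [0.5953 0.2395 0.0376] xyaw 81.9 tilt [-0.001 -0.   ] F [-0.5   0.01 -1.71] w 0.223 q [-0.24  0.66 -0.33  1.75  0.28  0.78 -0.85]
t 9.4 p [0.5897 0.1993 0.038 ] xyaw 81.9 tilt [0. 0.] F [ 0.11  0.64 -1.67] w 0.227 q [-0.18  0.63 -0.33  1.8   0.28  0.75 -0.8 ]
```

```bash
python3 -m crank '[[[-0.0007,-0.005,0,0,0,0,0],[-0.0014,-0.01,0,0,0,0,0],[-0.0021,-0.015,0,0,0,0,0],[-0.0028,-0.02,0,0,0,0,0],[-0.0036,-0.025,0,0,0,0,0],[-0.0043,-0.03,0,0,0,0,0],[-0.005,-0.035,0,0,0,0,0],[-0.0057,-0.04,0,0,0,0,0]]]' >/dev/null;python3 -c "from h import *;st()"
python3 -m crank '[[[-0.0007,-0.005,0,0,0,0,0],[-0.0014,-0.01,0,0,0,0,0],[-0.0021,-0.015,0,0,0,0,0],[-0.0028,-0.02,0,0,0,0,0],[-0.0036,-0.025,0,0,0,0,0],[-0.0043,-0.03,0,0,0,0,0],[-0.005,-0.035,0,0,0,0,0],[-0.0057,-0.04,0,0,0,0,0]]]' >/dev/null;python3 -c "from h import *;st()"
python3 -m crank '[[[-0.0007,-0.005,0,0,0,0,0],[-0.0014,-0.01,0,0,0,0,0],[-0.0021,-0.015,0,0,0,0,0],[-0.0028,-0.02,0,0,0,0,0],[-0.0036,-0.025,0,0,0,0,0],[-0.0043,-0.03,0,0,0,0,0],[-0.005,-0.035,0,0,0,0,0],[-0.0057,-0.04,0,0,0,0,0]]]' >/dev/null
python3 - <<'E'
from h import *
st()
b=viewer.get_image("side");a=viewer.get_image("top")
cv2.imwrite("pics/m.png",np.vstack([cv2.resize(b[140:300,200:400],(600,400))[:380],cv2.resize(a[170:270,200:370],(600,220))])[...,::-1])
E
```

```text
t 10.4 p [0.584  0.1593 0.038 ] xyaw 81.9 tilt [-0.  0.] F [-0.7   0.2  -2.06] w 0.222 q [-0.12  0.61 -0.33  1.84  0.28  0.73 -0.75]
t 11.4 p [0.5783 0.1193 0.038 ] xyaw 81.9 tilt [-0.  0.] F [-0.26  0.54 -2.13] w 0.224 q [-0.06  0.59 -0.33  1.88  0.28  0.71 -0.69]
t 12.4 p [0.5726 0.0793 0.038 ] xyaw 81.9 tilt [0. 0.] F [-0.85  0.94 -0.95] w 0.224 q [ 0.01  0.58 -0.33  1.91  0.28  0.7  -0.63]
```

View pics/m.png

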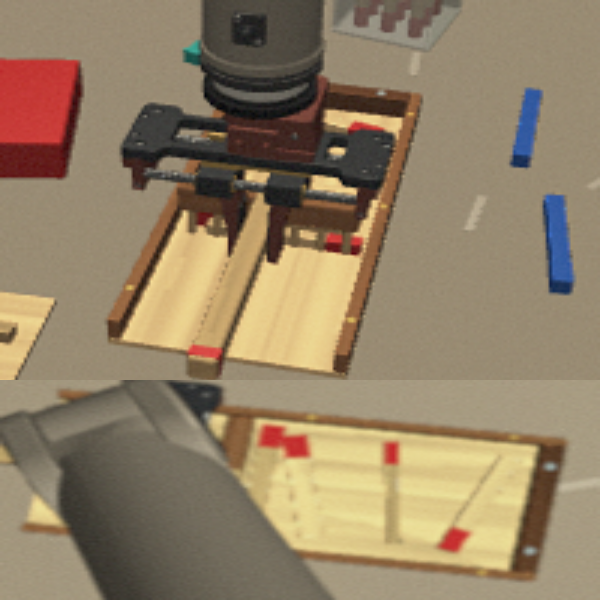

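Works as planned: pegs 1–3 gathered ahead of the tines with red ends at (340,243) and (205,215), all flat. Two pegs are still ahead. Tips are about 222 mm from the stop.

```bash
python3 -m crank '[[[-0.0007,-0.005,0,0,0,0,0],[-0.0014,-0.01,0,0,0,0,0],[-0.0021,-0.015,0,0,0,0,0],[-0.0028,-0.02,0,0,0,0,0],[-0.0036,-0.025,0,0,0,0,0],[-0.0043,-0.03,0,0,0,0,0],[-0.005,-0.035,0,0,0,0,0],[-0.0057,-0.04,0,0,0,0,0]]]' >/dev/null;python3 -c "from h import *;st()"
python3 -m crank '[[[-0.0007,-0.005,0,0,0,0,0],[-0.0014,-0.01,0,0,0,0,0],[-0.0021,-0.015,0,0,0,0,0],[-0.0028,-0.02,0,0,0,0,0],[-0.0036,-0.025,0,0,0,0,0],[-0.0043,-0.03,0,0,0,0,0],[-0.005,-0.035,0,0,0,0,0],[-0.0057,-0.04,0,0,0,0,0]]]' >/dev/null;python3 -c "from h import *;st()"
python3 -m crank '[[[-0.0004,-0.003,0,0,0,0,0],[-0.0008,-0.006,0,0,0,0,0],[-0.0013,-0.009,0,0,0,0,0],[-0.0017,-0.012,0,0,0,0,0],[-0.0021,-0.015,0,0,0,0,0],[-0.0026,-0.018,0,0,0,0,0],[-0.003,-0.021,0,0,0,0,0],[-0.0034,-0.024,0,0,0,0,0]]]' >/dev/null
python3 - <<'E'
from h import *
st()
b=viewer.get_image("side");a=viewer.get_image("top")
cv2.imwrite("pics/n.png",np.vstack([cv2.resize(b[140:300,200:400],(600,400))[:380],cv2.resize(a[170:270,200:370],(600,220))])[...,::-1])
E
```

```text
t 13.5 p [0.5669 0.0393 0.038 ] xyaw 81.9 tilt [-0.  0.] F [-0.16  0.04 -1.43] w 0.222 q [ 0.08  0.57 -0.33  1.93  0.28  0.69 -0.56]
t 14.5 p [ 0.5612 -0.0008  0.038 ] xyaw 81.9 tilt [-0.  0.] F [ 0.64  0.29 -0.96] w 0.226 q [ 0.15  0.56 -0.33  1.95  0.28  0.68 -0.5 ]
t 15.5 p [ 0.5578 -0.0246  0.038 ] xyaw 81.9 tilt [-0. -0.] F [ 0.2   0.13 -0.82] w 0.225 q [ 0.19  0.55 -0.33  1.96  0.28  0.68 -0.45]
```

View pics/n.png

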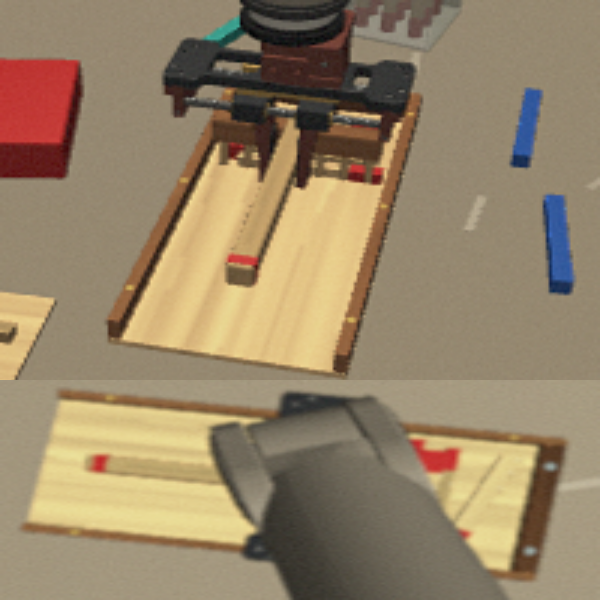

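```bash
cat > chk.py <<'E'
import sys
from h import *
o=manip.get_obs();f=o["ft_force"]@np.array([.141,.99,0]);y=(np.array(o["eef_pos"])[:2]-[.5345,-.185])@[.141,.99]-.045
print("t %.2f f %.2f tip %.4f z %.4f Fz %.2f"%(o["time"],f,y,o["eef_pos"][2],o["ft_force"][2]));sys.exit(f>float(sys.argv[1]))
E
python3 -m crank '[[[-0.0002,-0.0015,0,0,0,0,0],[-0.0004,-0.003,0,0,0,0,0],[-0.0006,-0.0045,0,0,0,0,0],[-0.0008,-0.006,0,0,0,0,0],[-0.001,-0.0072,0,0,0,0,0],[-0.0012,-0.0084,0,0,0,0,0]]]' >/dev/null; python3 chk.py 2.5 &&
python3 -m crank '[[[-0.0001,-0.001,0,0,0,0,0],[-0.0003,-0.002,0,0,0,0,0],[-0.0004,-0.003,0,0,0,0,0],[-0.0006,-0.004,0,0,0,0,0]]]' >/dev/null; python3 chk.py 2.5 &&
python3 -m crank '[[[-0.0001,-0.001,0,0,0,0,0],[-0.0003,-0.002,0,0,0,0,0],[-0.0004,-0.003,0,0,0,0,0],[-0.0006,-0.004,0,0,0,0,0]]]' >/dev/null; python3 chk.py 2.5 &&
python3 -m crank '[[[-0.0001,-0.001,0,0,0,0,0],[-0.0003,-0.002,0,0,0,0,0],[-0.0004,-0.003,0,0,0,0,0]]]' >/dev/null; python3 chk.py 2.5
python3 - <<'E'
from h import *
b=viewer.get_image("side");a=viewer.get_image("top")
cv2.imwrite("pics/o.png",np.vstack([cv2.resize(b[140:300,200:400],(600,400))[:300],cv2.resize(a[180:260,280:370],(600,300))])[...,::-1])
E
```

```text
t 16.35 f 1.15 tip 0.1087 z 0.0380 Fz -1.03
t 16.35 f 1.15 tip 0.1087 z 0.0380 Fz -1.03
t 16.35 f 1.15 tip 0.1087 z 0.0380 Fz -1.03
t 16.35 f 1.15 tip 0.1087 z 0.0380 Fz -1.03False
False
False
False
```

View pics/o.png

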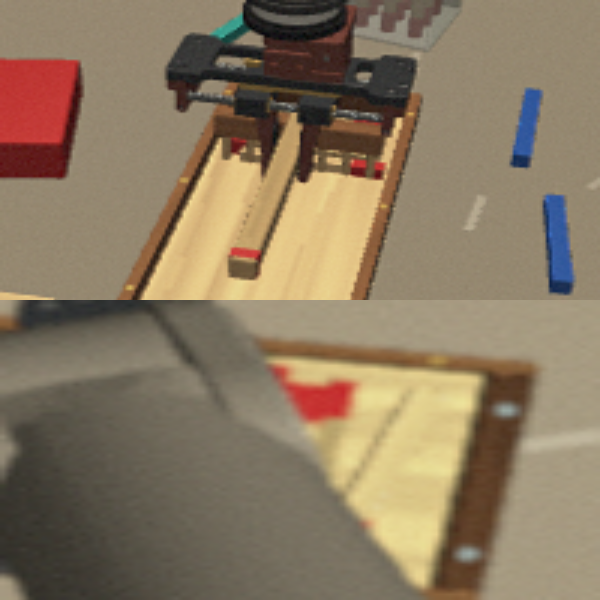

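The exit code was a numpy bool, so the chain stopped harmlessly. I'll fix that and creep on.

```bash
sed -i 's/sys.exit(f>float(sys.argv\[1\]))/sys.exit(int(f>float(sys.argv[1])))/' chk.py
C='python3 chk.py 2.6'
python3 -m crank '[[[-0.0001,-0.001,0,0,0,0,0],[-0.0003,-0.002,0,0,0,0,0],[-0.0004,-0.003,0,0,0,0,0],[-0.0006,-0.004,0,0,0,0,0]]]' >/dev/null; $C &&
python3 -m crank '[[[-0.0001,-0.001,0,0,0,0,0],[-0.0003,-0.002,0,0,0,0,0],[-0.0004,-0.003,0,0,0,0,0],[-0.0006,-0.004,0,0,0,0,0]]]' >/dev/null && $C &&
python3 -m crank '[[[-0.0001,-0.001,0,0,0,0,0],[-0.0003,-0.002,0,0,0,0,0],[-0.0004,-0.003,0,0,0,0,0]]]' >/dev/null && $C &&
python3 -m crank '[[[-0.0001,-0.001,0,0,0,0,0],[-0.0003,-0.002,0,0,0,0,0],[-0.0004,-0.003,0,0,0,0,0]]]' >/dev/null && $C &&
python3 -m crank '[[[-0.0001,-0.001,0,0,0,0,0],[-0.0003,-0.002,0,0,0,0,0]]]' >/dev/null && $C &&
python3 -m crank '[[[-0.0001,-0.001,0,0,0,0,0],[-0.0003,-0.002,0,0,0,0,0]]]' >/dev/null && $C &&
python3 -m crank '[[[-0.0001,-0.001,0,0,0,0,0]]]' >/dev/null && $C &&
python3 -m crank '[[[-0.0001,-0.001,0,0,0,0,0]]]' >/dev/null && $C &&
python3 -m crank '[[[-0.0001,-0.001,0,0,0,0,0]]]' >/dev/null && $C &&
python3 -m crank '[[[-0.0001,-0.001,0,0,0,0,0]]]' >/dev/null && $C
```

```text
t 16.95 f 0.08 tip 0.1047 z 0.0380 Fz -1.34
t 17.45 f 1.25 tip 0.1006 z 0.0380 Fz -1.91
t 17.82 f 0.32 tip 0.0976 z 0.0380 Fz -1.05
t 18.20 f 0.22 tip 0.0946 z 0.0380 Fz -1.71
t 18.45 f -0.18 tip 0.0926 z 0.0380 Fz -1.72
t 18.70 f 0.55 tip 0.0905 z 0.0380 Fz -1.42
t 18.82 f 1.19 tip 0.0896 z 0.0381 Fz -0.79
t 18.95 f 0.40 tip 0.0886 z 0.0381 Fz -1.92
t 19.07 f 0.49 tip 0.0875 z 0.0380 Fz -2.43
t 19.20 f 0.19 tip 0.0866 z 0.0380 Fz -0.97
```

```bash
C='python3 chk.py 2.2'
python3 -m crank '[[[-0.0001,-0.0005,0,0,0,0,0]]]' >/dev/null && $C &&
python3 -m crank '[[[-0.0001,-0.0005,0,0,0,0,0]]]' >/dev/null && $C &&
python3 -m crank '[[[-0.0001,-0.0005,0,0,0,0,0]]]' >/dev/null && $C &&
python3 -m crank '[[[-0.0001,-0.0005,0,0,0,0,0]]]' >/dev/null && $C &&
python3 -m crank '[[[-0.0001,-0.0005,0,0,0,0,0]]]' >/dev/null && $C &&
python3 -m crank '[[[-0.0001,-0.0005,0,0,0,0,0]]]' >/dev/null && $C &&
python3 -m crank '[[[-0.0001,-0.0005,0,0,0,0,0]]]' >/dev/null && $C &&
python3 -m crank '[[[-0.0001,-0.0005,0,0,0,0,0]]]' >/dev/null && $C &&
python3 -m crank '[[[-0.0001,-0.0005,0,0,0,0,0]]]' >/dev/null && $C &&
python3 -m crank '[[[-0.0001,-0.0005,0,0,0,0,0]]]' >/dev/null && $C &&
python3 -m crank '[[[-0.0001,-0.0005,0,0,0,0,0]]]' >/dev/null && $C &&
python3 -m crank '[[[-0.0001,-0.0005,0,0,0,0,0]]]' >/dev/null && $C &&
python3 -m crank '[[[-0.0001,-0.0005,0,0,0,0,0]]]' >/dev/null && $C &&
python3 -m crank '[[[-0.0001,-0.0005,0,0,0,0,0]]]' >/dev/null && $C &&
python3 -m crank '[[[-0.0001,-0.0005,0,0,0,0,0]]]' >/dev/null && $C &&
python3 -m crank '[[[-0.0001,-0.0005,0,0,0,0,0]]]' >/dev/null && $C &&
python3 -m crank '[[[-0.0001,-0.0005,0,0,0,0,0]]]' >/dev/null && $C &&
python3 -m crank '[[[-0.0001,-0.0005,0,0,0,0,0]]]' >/dev/null && $C &&
python3 -m crank '[[[-0.0001,-0.0005,0,0,0,0,0]]]' >/dev/null && $C &&
python3 -m crank '[[[-0.0001,-0.0005,0,0,0,0,0]]]' >/dev/null && $C
```

```text
t 19.32 f 0.04 tip 0.0860 z 0.0380 Fz -1.48
t 19.45 f 1.14 tip 0.0856 z 0.0380 Fz -1.39
t 19.57 f 0.53 tip 0.0850 z 0.0381 Fz -1.19
t 19.70 f 0.48 tip 0.0845 z 0.0380 Fz -1.24
t 19.82 f 0.76 tip 0.0840 z 0.0380 Fz -1.53
t 19.95 f 0.14 tip 0.0835 z 0.0381 Fz -1.87
t 20.07 f 0.23 tip 0.0830 z 0.0380 Fz -1.67
t 20.20 f 0.35 tip 0.0825 z 0.0380 Fz -1.60
t 20.32 f 0.95 tip 0.0820 z 0.0380 Fz -1.22
t 20.45 f 1.17 tip 0.0815 z 0.0380 Fz -1.97
t 20.57 f 0.79 tip 0.0810 z 0.0380 Fz -1.61
t 20.70 f 0.67 tip 0.0804 z 0.0380 Fz -0.55
t 20.82 f 0.45 tip 0.0800 z 0.0380 Fz -1.97
t 20.95 f 0.14 tip 0.0794 z 0.0380 Fz -0.79
t 21.07 f 0.90 tip 0.0789 z 0.0380 Fz -1.84
t 21.20 f 1.61 tip 0.0784 z 0.0380 Fz -2.70
t 21.32 f 1.72 tip 0.0779 z 0.0380 Fz -2.08
t 21.45 f 0.62 tip 0.0774 z 0.0380 Fz -0.59
t 21.57 f 0.92 tip 0.0769 z 0.0380 Fz -1.12
t 21.70 f 0.99 tip 0.0764 z 0.0380 Fz -1.74
```

```bash
C='python3 chk.py 2.3'
python3 -m crank '[[[-0.0001,-0.0005,0,0,0,0,0]]]' >/dev/null && $C &&
python3 -m crank '[[[0,-0.0005,0,0,0,0,0]]]' >/dev/null && $C &&
python3 -m crank '[[[-0.0001,-0.0005,0,0,0,0,0]]]' >/dev/null && $C &&
python3 -m crank '[[[0,-0.0005,0,0,0,0,0]]]' >/dev/null && $C &&
python3 -m crank '[[[-0.0001,-0.0005,0,0,0,0,0]]]' >/dev/null && $C &&
python3 -m crank '[[[0,-0.0005,0,0,0,0,0]]]' >/dev/null && $C &&
python3 -m crank '[[[-0.0001,-0.0005,0,0,0,0,0]]]' >/dev/null && $C &&
python3 -m crank '[[[0,-0.0005,0,0,0,0,0]]]' >/dev/null && $C &&
python3 -m crank '[[[-0.0001,-0.0005,0,0,0,0,0]]]' >/dev/null && $C &&
python3 -m crank '[[[0,-0.0005,0,0,0,0,0]]]' >/dev/null && $C &&
python3 -m crank '[[[-0.0001,-0.0005,0,0,0,0,0]]]' >/dev/null && $C &&
python3 -m crank '[[[0,-0.0005,0,0,0,0,0]]]' >/dev/null && $C &&
python3 -m crank '[[[-0.0001,-0.0005,0,0,0,0,0]]]' >/dev/null && $C &&
python3 -m crank '[[[0,-0.0005,0,0,0,0,0]]]' >/dev/null && $C &&
python3 -m crank '[[[-0.0001,-0.0005,0,0,0,0,0]]]' >/dev/null && $C &&
python3 -m crank '[[[0,-0.0005,0,0,0,0,0]]]' >/dev/null && $C
```

```text
t 21.82 f 0.29 tip 0.0759 z 0.0380 Fz -1.39
t 21.95 f 0.48 tip 0.0754 z 0.0380 Fz -1.31
t 22.07 f 0.95 tip 0.0749 z 0.0380 Fz -1.64
t 22.20 f 1.29 tip 0.0744 z 0.0380 Fz -0.68
t 22.32 f 2.54 tip 0.0739 z 0.0380 Fz -1.44
```

```bash
python3 -m crank '[[[0,0,0,0,0,0,0]]]' >/dev/null; python3 chk.py 3 && python3 -m crank '[[[0,-0.0003,0,0,0,0,0]]]' >/dev/null ; python3 chk.py 3.5 && python3 -m crank '[[[-0.0001,-0.0003,0,0,0,0,0]]]' >/dev/null && python3 chk.py 3.5
```

```text
t 22.45 f 1.21 tip 0.0739 z 0.0380 Fz -1.37
t 22.57 f 1.94 tip 0.0739 z 0.0381 Fz -1.53
t 22.70 f 2.75 tip 0.0738 z 0.0381 Fz -0.83
```

```bash
python3 -m crank '[[[0,-0.0003,0,0,0,0,0]]]' >/dev/null ; python3 chk.py 4.2 && python3 -m crank '[[[0,-0.0003,0,0,0,0,0]]]' >/dev/null && python3 chk.py 4.2 && python3 -m crank '[[[0,-0.0003,0,0,0,0,0]]]' >/dev/null && python3 chk.py 4.2
```

```text
t 22.82 f 4.45 tip 0.0738 z 0.0381 Fz 0.20
```

```bash
python3 -m crank '[[[0,0,0,0,0,0,0]]]' >/dev/null; python3 chk.py 4.8 && python3 -m crank '[[[0,-0.0003,0,0,0,0,0]]]' >/dev/null && python3 chk.py 5.2 && python3 -m crank '[[[0,-0.0003,0,0,0,0,0]]]' >/dev/null && python3 chk.py 5.2
```

```text
t 22.95 f 4.53 tip 0.0737 z 0.0381 Fz -1.28
t 23.07 f 5.08 tip 0.0737 z 0.0382 Fz 1.74
t 23.20 f 5.94 tip 0.0736 z 0.0382 Fz 0.64
```

```bash
python3 -m crank '[[[0,-0.0001,0,0,0,0,0]]]' >/dev/null; python3 chk.py 8; python3 -m crank '[[[0,0,0,0,0,0,0],[0,0,0,0,0,0,0]]]' >/dev/null; python3 chk.py 8;python3 -m crank '[[[0,0,0,0,0,0,0],[0,0,0,0,0,0,0]]]' >/dev/null; python3 chk.py 8
python3 - <<'E'
from h import *
b=viewer.get_image("side");a=viewer.get_image("wrist");st()
cv2.imwrite("pics/s.png",np.hstack([cv2.resize(b[150:230,240:360],(400,267)),cv2.resize(a,(400,300))[:267]])[...,::-1])
E
```

```text
t 23.32 f 6.55 tip 0.0736 z 0.0382 Fz 0.46
t 23.57 f 6.79 tip 0.0737 z 0.0381 Fz 0.40
t 23.82 f 5.91 tip 0.0737 z 0.0382 Fz 0.99
t 23.93 p [ 0.5514 -0.0676  0.0382] xyaw 82.0 tilt [0.    0.001] F [-1.27  6.83  0.23] w 0.226 q [ 0.27  0.55 -0.33  1.96  0.28  0.67 -0.37]
```

View pics/s.png

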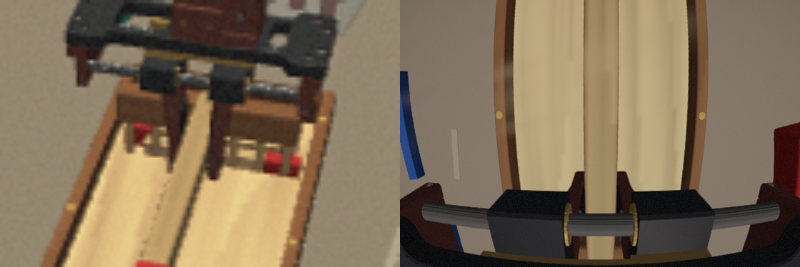

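The squeeze held at about 6 N (6.5, 6.8, 5.9, 6.8 read, with a bias of about 0.6). The row looks flat behind the tines, with red ends at (140,133) and (280,163). I'll back off along the tray, lift, and inspect from above.

```bash
python3 -m crank '[[[0.0001,0.001,0,0,0,0,0],[0.0004,0.003,0,0,0,0,0],[0.001,0.007,0,0,0,0,0],[0.0021,0.015,0,0,0,0,0],[0.0036,0.025,0,0,0,0,0],[0.0057,0.04,0,0,0,0,0],[0.0085,0.06,0.02,0,0,0,0],[0.0114,0.08,0.05,0,0,0,0]]]' >/dev/null
python3 -m crank '[[[0.007,0.05,0.03,0,0,0,0],[0.0142,0.1,0.05,0,0,0,0],[0.021,0.15,0.05,0,0,0,0],[0.0284,0.2,0.05,0,0,0,0],[0.0284,0.22,0.05,0,0,0,0],[0.0284,0.22,0.05,0,0,0,0]]]' >/dev/null
python3 - <<'E'
from h import *
st()
a=viewer.get_image("top");b=viewer.get_image("side")
k=viewer.get_calibration("top")
cv2.imwrite("pics/r.png",np.vstack([cv2.resize(a[180:270,270:370],(600,300),interpolation=2)[:],cv2.resize(b[150:230,240:360],(600,300),interpolation=2)])[...,::-1])
print([(round(d["score"],2),np.round((np.array(d["position"])[:2]-[.5345,-.185])@np.array([[.99,.141],[-.141,.99]]),3).tolist(),round(d["position"][2],3)) for d in spotter.mark_of("peg1","top")])
for i,d in enumerate(spotter.silhouettes("peg1","top")):
  m=d["pixels"]; r=rect(m,"top",.018); print(round(d["score"],2),m.sum(),np.round(r[0],1),np.round(r[1],1),round(r[2],1))
print(manip.get_obs()["time"])
E
```

```text
t 25.68 p [0.5901 0.2331 0.1378] xyaw 82.1 tilt [-0.001  0.   ] F [ 0.02 -0.01 -1.68] w 0.222 q [-0.18  0.53 -0.4   1.71  0.24  0.95 -0.81]
[(0.75, [0.115, -0.125], 0.001), (0.73, [0.004, 0.008], 0.007), (0.73, [-0.217, 0.167], -0.002), (0.62, [-0.001, 0.015], 0.007), (0.57, [-0.002, 0.034], 0.01), (0.55, [0.007, 0.049], 0.004), (0.55, [-0.179, -0.014], -0.0), (0.53, [0.208, 0.374], 0.005), (0.48, [-0.009, 0.068], 0.005), (0.37, [-0.174, 0.535], -0.006)]
0.83 297 [ 355.9 -168.3] [120.9  17.5] 80.5
0.78 324 [ 546.9 -136. ] [ 19.6 123.6] 83.1
0.68 309 [ 629.6 -319.8] [119.7  18.3] 61.0
0.59 269 [346.3   9. ] [113.4  18.1] 88.4
0.58 289 [ 537.8 -178. ] [ 18.7 118.4] 81.7
0.55 271 [790.7 155.9] [ 17.4 117.7] 80.9
0.52 145 [ 536.8 -167.3] [ 10.7 113.2] 81.2
0.52 329 [ 535.3 -152.3] [ 19.3 122.6] 81.2
0.48 243 [ 532.4 -118.5] [ 15.4 116.1] 82.3
25.875
```

View pics/r.png

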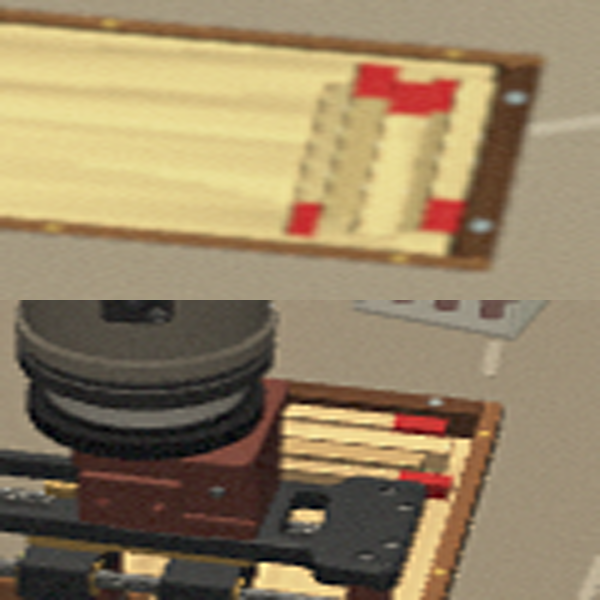

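The row is right: five parallel pegs against the batten, with axes 81–83° against the tray's 81.9° and centre lines 8–68 mm out. Now I'll take the rake home.

```bash
python3 -m crank '[[[0,0.02,0,0,0,10,0],[-0.005,0.04,0,0,0,20,0],[-0.01,0.06,0,0,0,30,0],[-0.015,0.08,0,0,0,40,0],[-0.02,0.1,0,0,0,50,0],[-0.025,0.12,0,0,0,60,0],[-0.0267,0.1296,0,0,0,69,0],[-0.0267,0.1296,0,0,0,78,0]]]' >/dev/null
python3 -m crank '[[[0,0,0,0,0,8,0],[0,0,0,0,0,16.9,0],[0,0,-0.02,0,0,16.9,0],[0,0,-0.04,0,0,16.9,0],[0,0,-0.04,0,0,16.9,0],[0,0,-0.04,0,0,16.9,0]]]' >/dev/null
python3 - <<'E'
from h import *
st()
b=viewer.get_image("side");a=viewer.get_image("top");w=viewer.get_image("wrist")
for c in("side","top","wrist"): print(c,[(n,np.round(d["position"],3).tolist()) for n in("rake","rake_grip","rest") for d in spotter.mark_of(n,c)[:1]])
E
```

```text
t 27.62 p [0.5643 0.3608 0.0979] xyaw 176.8 tilt [-0. -0.] F [ 0.28 -0.02 -0.51] w 0.224 q [-0.16  0.72 -0.75  1.63  0.55  1.02  0.43]
side [('rake', [0.61, 0.359, 0.07]), ('rest', [0.438, 0.371, -0.0])]
top [('rake', [0.609, 0.358, 0.071])]
wrist [('rake', [0.613, 0.36, 0.069]), ('rake_grip', [0.566, 0.358, 0.124])]
```

```bash
python3 -m crank '[[[-0.001,0.002,-0.015,0,0,0.2,0],[-0.001,0.002,-0.03,0,0,0.2,0],[-0.001,0.002,-0.045,0,0,0.2,0],[-0.001,0.002,-0.055,0,0,0.2,0],[-0.001,0.002,-0.063,0,0,0.2,0],[-0.001,0.002,-0.067,0,0,0.2,0],[-0.001,0.002,-0.068,0,0,0.2,0],[-0.001,0.002,-0.068,0,0,0.2,0]]]' >/dev/null
python3 -c "from h import *;st()"
```

```text
t 29.23 p [0.5636 0.3629 0.0304] xyaw 177.0 tilt [0.001 0.   ] F [ 0.02  0.48 -2.62] w 0.228 q [-0.19  0.79 -0.7   1.66  0.62  0.92  0.39]
```

```bash
python3 -m crank '[[[0,0,-0.001,0,0,0,0],[0,0,-0.001,0,0,0,0]]]' >/dev/null; python3 -c "from h import *;st()"
python3 -m crank '[[[0,0,0,0,0,0,0.3],[0,0,0,0,0,0,0.4],[0,0,0,0,0,0,0.7],[0,0,0,0,0,0,0.9],[0,0,0,0,0,0,0.9],[0,0,0,0,0,0,0.9]]]' >/dev/null; python3 -c "from h import *;st()"
python3 -m crank '[[[0,0,0.01,0,0,0,0.9],[0,0,0.03,0,0,0,0.9],[0,0,0.06,0,0,0,0.9],[0,0,0.1,0,0,0,0.9],[0,0,0.15,0,0,0,0.9],[0,-0.05,0.19,0,0,0,0.9],[0,-0.1,0.19,0,0,0,0.9],[0,-0.1,0.19,0,0,0,0.9]]]' >/dev/null
python3 - <<'E'
from h import *
st()
b=viewer.get_image("side");a=viewer.get_image("top");w=viewer.get_image("wrist")
for c in("side","top","wrist"): print(c,[(n,np.round(d["position"],3).tolist()) for n in("rake","rake_grip","rest") for d in spotter.mark_of(n,c)[:1]])
print([(n,np.round(d["position"],3).tolist()) for n in("tub","case","offcut") for d in spotter.mark_of(n,"side")[:1]])
cv2.imwrite("pics/z.png",np.vstack([cv2.resize(b[120:400,140:500],(500,389)),cv2.resize(w[:300],(390,209))[:, :390] if 0 else cv2.resize(w[20:260,220:500],(500,200))])[...,::-1])
E
```

```text
t 29.48 p [0.5634 0.3627 0.0292] xyaw 177.0 tilt [0. 0.] F [-0.11  0.25 -1.99] w 0.222 q [-0.19  0.8  -0.7   1.66  0.62  0.92  0.38]
t 30.23 p [0.5634 0.3627 0.029 ] xyaw 177.0 tilt [-0.  0.] F [ 1.12 -0.7   0.26] w 0.815 q [-0.19  0.8  -0.7   1.66  0.62  0.92  0.38]
t 31.23 p [0.5651 0.2577 0.2208] xyaw 176.6 tilt [ 0.003 -0.003] F [-0.08 -0.24  0.2 ] w 0.9 q [ 0.07  0.52 -0.84  1.65  0.42  1.16  0.64]
side [('rake', [0.609, 0.36, -0.0]), ('rest', [0.441, 0.368, -0.002])]
top []
wrist [('rake', [0.437, 0.375, 0.001]), ('rake_grip', [0.562, 0.359, 0.054]), ('rest', [0.437, 0.373, 0.002])]
[('tub', [0.466, -0.379, -0.001]), ('case', [0.791, -0.126, -0.001]), ('offcut', [0.79, 0.159, 0.002])]
```

View pics/z.png

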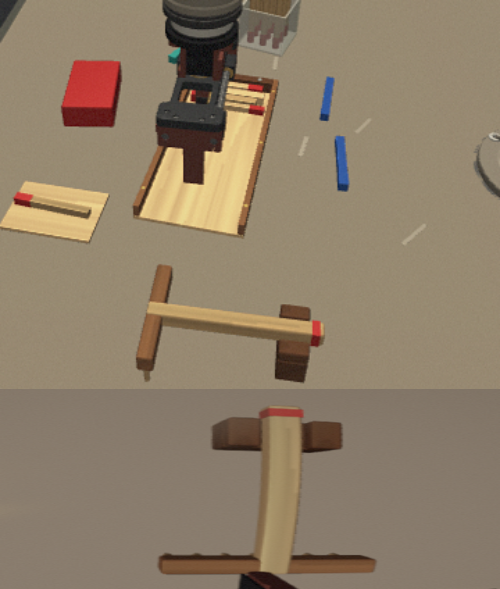

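The rake sits in its rest, with the handle between the cheeks at (295,330), just as it was found. The row and the bystanders haven't moved. I'll let the arm settle and hand in.

```bash
python3 -m crank '[[[0,0,0,0,0,0,0.9],[0,0,0,0,0,0,0.9],[0,0,0,0,0,0,0.9],[0,0,0,0,0,0,0.9]]]' >/dev/null; python3 -c "
from h import *
st();print(ticket.job_done())"
```

```text
t 32.48 p [0.5634 0.2626 0.219 ] xyaw 177.0 tilt [-0. -0.] F [-0.13  0.13  0.2 ] w 0.902 q [ 0.06  0.52 -0.84  1.65  0.42  1.16  0.64]
the job is handed in; nothing more can be done
None
```

I combed the five pegs into a row against the stop batten with the rake, squeezed it, put the rake back in its rest, and handed in at about 32.5 s. No verdict was reported.

- **Squeeze:** the wrist force read 5.9–6.8 N for about 0.6 s, of which roughly 0.6 N is sensor offset. The stop's own load can't be measured directly. No reading went above about 7 N.
- **Row:** the top view showed five pegs flat in the tray, at 81–83° against the tray's 81.9°. Their centre lines were about 8–68 mm from the stop face, within the 74 mm limit.
- **Rake:** I released it within about 1 mm of where I picked it up, and the side and wrist pictures show it level in the notch.
- **Other things:** the last side-camera check put the tub, case and offcut where they were at the start, within the 4 mm it is good to. The sixth peg is still on its offcut.

Two checks disagreed or failed:
- In the last wrist view the spotter put the rake's origin at the rest. The side view, and the wrist view's own reading of the grip, put the rake in its right place.
- My first force-guarded creep stopped early because of a bug in my stop check. It did no harm, and I fixed it before going on.

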